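# Clamp the jar, unscrew its tight lid and hold it above

## Robot

A 6-joint arm with a two-finger parallel gripper is mounted at the origin on a cart in front of the work surface, level with it; the furniture and walls round the work are solid. World frame = base frame: x ahead of the robot, y to its left, z up, the work surface at z = 0. Lengths are in m, angles in rad, forces in N, time in s.
With the tool pointing down it reaches from about 0.35 to 0.775 m from the base axis. Payload 5.5 kg.
Tool frame: the origin (TCP) lies at the very end of the fingers, on their centre line; the grasp point (between the pads) lies env.hold_point_z behind it (env.hold_point_z is the distance from the TCP to the grasp point, in m); z points along the fingers, y is the line along which they close (so a half turn about z gives the same grasp; the last joint's range is limited). The gripper opens to 85 mm and grips with 20 to 120 N. Pads are 22 mm wide; open, the fingers measure 114 mm over their backs; the gripper's body (76 mm by 85 mm) begins 54 mm behind the grasp point. The pads swing forward as they close: fully open they stand 13 mm farther back than shut.
Start: joints at [-1.442, 0.313, 0.046, 1.304, 0, 1.431], TCP at [0.153, -0.554, 0.231] pointing down, gripper open.
Joint ranges: [-2.76, 2.76], [-0.86, 1.69], [-1.03, 1.26], [-2.2, 2.34], [-1.47, 1.5], [-3.14, 3.14]. Speed limits (rad/s): [2.57, 2.57, 3.14, 3.14, 3.14, 3.14].

## Interface

Orientations are given as a unit quaternion [w, x, y, z].
In Python, from workcell import env gives the robot as it stands.
- The arm moves only by the tool carry_out, never from a script. Its argument "steps" is a list of rows, each a list of 3 entries, a list of its own where there are three numbers: the turn, a rotation vector about the tool's x, y, z in degrees, then the shift along the tool's x, y, z in cm, then the closure in counts, from 0 (fully open) to 255 (shut). A call has exactly 8 rows; each row is the pose to reach, as a shift and turn from the pose commanded when the call began, along the tool's axes at that moment; what a row does not reach only later rows make up. A row lasts 1/8 s, in which the tool goes at most 62.5 mm and 10.7 degrees, less where a joint would pass 70% of its speed; a pose out of reach is approached as far as the arm can. A call with a gripper value outside its range is refused whole. The fingers move at their own pace and stop on an object; "force" is the grip in N (left out, the last holds). Time passes only in rows, so rows that repeat a pose let the fingers close, or fill a call up. It gives the time, the measured TCP pose, the force, the opening and the grip force at its end, in the units of the state.
- env.get_state(): the state, without advancing time (a new reading comes with each control period).
- env.read_camera(name): name is "scene" or "top" or "wrist"; returns (picture, depth): 420x560x3 uint8, red, green, blue; 420x560 float32, m along the optical axis (not along the pixel's ray), 0 where there is no reading.
- env.get_calibration(name): a dict with "fx", "fy", "cx", "cy" (pixels), "D" ([k1, k2, p1, p2, k3] as OpenCV has them; the pictures are not rectified), "origin" and "orientation" of the camera in the world. Camera axes: x right, y up, looking along -z (the intrinsics and any distortion apply to the point x, -y, -z); pixel columns grow to the right and rows downward; lengths in m; the calibration is good to about 2 mm. A picture is of the moment at which its call begins: read the wrist's pose just before it. get_calibration takes no time and is no camera call; for the wrist camera it gives the pose at the moment of the call.
- env.hand_in(): hands the job in; it is judged then, once.
The state is a dict: "clock": time; "joint_pos": joint angles; "qvel": joint speeds; "tau": joint torques, N m; "tcp_pos": TCP position; "orientation": TCP orientation; "wrist_force": force on the tool from outside, world axes, zero at the start; "ft_torque": the same for the moment, N m; "finger_gap": finger opening in m; "grip_force": force on a finger pad.
Only numpy, scipy, OpenCV 4.12 (cv2) and the standard library are available. Lean on these libraries where they do the work, as an engineer would, in place of code of your own. Each camera call takes 0.05 s, during which the arm holds its last target. There are 200 camera calls.

## Task

Slide the blue jaw of the jar vice fully home by its black handle so that the square white jar is braced, and let go of the handle. Then unscrew the tight green lid anticlockwise (seen from above) until it comes free, lift it straight off and finish while still holding it: level, over the jar, its lower edge a finger's breadth or two above the mouth. The jar must stay upright and clamped in the vice, and the mug, the short tin and the salt mill nearby must be left alone.

Things in the scene. Friction and masses are not known exactly. Their poses are not given: they have to be found in the camera images.
- vice: Dark steel jar vice standing on the worktop, fixed: plate 96 x 230 x 12 mm. Its origin is on the worktop, under the place where the jar stands between the jaws. Its y axis points from the blue sliding jaw to the grey fixed jaw (the closing direction); the fixed jaw has its rubber face at y = +27 mm in this frame, the plate runs from y = -172 to +58 mm. The jaws are 70 mm wide in x, tops at z = 54 mm.
- jaw (a joint): Travel of the blue sliding jaw along the vice's +y, m: 0 = wide open, 0.035 = fully home (hard stop, the jar then has its flats between both rubber faces with almost no play). It starts partly open, slides stiffly (about 9 N) and stays where it is left.
- handle (a point): Centre of the upper, graspable part of the black upright handle on the sliding jaw, a rounded block 30 mm (vice x) by 22 mm (vice y), its top 19 mm above this point (z = 80 mm), free from z = 35 mm up. When the jaw is home it stands 112 mm from the middle of the jar on the -y side.
- mouth (a point): Centre of the rim of the white ceramic jar's mouth, 84 mm above the jar's underside; axes of the jar, z up. The jar is loose (about 0.35 kg) and stands on the vice's plate (12 mm up); its body is 54 x 54 mm square, 50 mm high, under a round neck of 38 mm diameter. At the start it stands slightly askew between the open jaws, about 12 mm short of the fixed jaw, where the whole jar spins with the lid; the closing jaw pushes it against the fixed jaw and squares it up.
- lid_center (a point): Centre of the green screw lid, 56 mm diameter, 24 mm high (12 mm above and below this point), about 0.05 kg, ribbed side, z up along its axis. When screwed on, this point is 9 mm below the mouth point, 75 mm above the jar's underside (87 mm above the worktop); there is 13 mm of free neck below the lid. Lower edge of the lid = this point minus 12 mm.
- thread (a joint): How far the lid has been unscrewed, rad: 0 = tight, grows as the lid is turned anticlockwise from above. The lid hardly rises as it turns; it needs about 0.22 N m (plus friction), its lugs come free of the threads at about 0.95 rad and it meets a stop at 1.31 rad. Between these it can be lifted straight up. It moves only if the jar is kept from turning.
- mug_2: Bystander: pink and white mug, 88 x 116 x 90 mm, origin at the centre of its underside.
- tin_3: Bystander: short food tin, 75 mm diameter, 58 mm high, origin at the centre of its underside.
- mill: Bystander: salt mill with grey top, 44 mm diameter, 90 mm high, origin at the centre of its underside.

How it is judged:
On the way, in this order (a step that is already met when the one before it is completed fails the run):
1. the sliding jaw is fully home, with the lid still screwed on (value of joint jaw above 0.0325 m and value of joint thread below 0.4 rad), for 0.2 s.
2. the lid is unscrewed until its lugs are free, the jar clamped (value of joint thread above 0.85 rad and value of joint jaw above 0.0315 m), for 0.2 s.
At the end, for the whole second after the job is handed in: Lid held still in the fingers, clear of jar and vice, its lower edge 3 to 50 mm above the mouth, within 15 mm of its axis, level within 0.2 rad; jar upright (0.1 rad), standing on the plate between the jaws (mouth below 101 mm, within 25 mm of the vice), jaw home within 3.5 mm, thread past 0.85 rad (all of step 2 and contact force between the fingers and lid above 2 N and contact force between lid and jar below 0.1 N and contact force between lid and vice below 0.1 N and z of lid_center in the frame of mouth between 0.015 and 0.062 m and horizontal distance between lid_center and mouth below 0.015 m and angle between lid_center's own z axis and vertical below 0.2 rad and linear speed of lid below 0.02 m/s and angle between mouth's own z axis and vertical below 0.1 rad and height (world z) of mouth below 0.101 m and horizontal distance between mouth and vice below 0.025 m); the arm keeps its last pose, push and grip.
It fails at once if the mug, the tin or the mill is moved by more than 20 mm (distance of any of mug_2, tin_3, mill from where it was at the start of the episode above 0.02 m).
It fails at once if the jar is tipped by more than 0.3 rad (angle between mouth's own z axis and vertical above 0.3 rad).
It fails at once if the jar is lifted out of the vice (mouth higher than 125 mm) (height (world z) of mouth above 0.125 m).
It also fails if it takes over 45 s, if anything falls off the work surface, if the arm or the gripper's body presses on something with over 40 N, if the wrist force passes 120 N, or if a joint passes its speed limit or range.

## Working session

There is one attempt and no reset: what is moved stays moved. The work goes in short steps, Python scripts to look and compute and a tool call to move; the robot and the scene stay as the last step left them, time stands still between calls to the robot, and variables do not carry over. Pictures are saved under pics/ and viewed, at most 10 in all, crops included, and the job is handed in when it is done.

Besides the shell and the picture viewer there is one more tool, called after "Emit:" in YAML: its name, and indented under it one key for each argument. carry_out: Moves the arm, as the interface text tells. Its arguments: {"type":"object","properties":{"steps":{"type":"array","items":{"type":"array"}},"force":{"type":"number"}},"required":["steps"]}

```bash
mkdir -p pics; ls; cat > h.py <<'E'
import numpy as np, cv2
from scipy.spatial.transform import Rotation as R
from workcell import env
def rot(q): return R.from_quat([q[1],q[2],q[3],q[0]])
def points(name, depth, c):
    h,w=depth.shape
    u,v=np.meshgrid(np.arange(w),np.arange(h))
    K=np.array([[c['fx'],0,c['cx']],[0,c['fy'],c['cy']],[0,0,1]])
    p=cv2.undistortPoints(np.stack([u,v],-1).reshape(-1,1,2).astype(np.float64),K,np.array(c['D'],float)).reshape(h,w,2)
    d=depth
    P=np.stack([p[...,0]*d,-p[...,1]*d,-d],-1)
    return rot(c['orientation']).apply(P.reshape(-1,3)).reshape(h,w,3)+np.array(c['origin'])
E
python3 - <<'E'
from h import *
print(env.get_state(), env.hold_point_z)
for n in ['scene','top']:
    c=env.get_calibration(n); print(c)
    p,d=env.read_camera(n); cv2.imwrite(f'pics/{n}0.png',p[...,::-1]); np.savez(f'{n}0.npz',p=p,d=d)
E
```

```text
pics
{'clock': 0.0, 'joint_pos': array([-1.44158259e+00,  3.13999115e-01,  4.49737719e-02,  1.30359579e+00,
       -2.17731105e-06,  1.43119546e+00]), 'qvel': array([9.27425800e-04, 2.82384058e-05, 3.47581182e-04, 4.39166211e-04,
       3.20057282e-05, 3.18680826e-04]), 'tau': array([-3.02069930e-04, -4.80633008e+01,  2.98528862e+01,  1.96413085e-02,
       -1.36986205e-04, -5.45306605e-06]), 'tcp_pos': array([ 0.15263656, -0.55383999,  0.23040747]), 'orientation': array([-9.12393853e-04,  9.90980516e-01,  1.34002926e-01,  3.64994718e-06]), 'wrist_force': array([-0.25075335,  0.03230892,  0.54602202]), 'ft_torque': array([ 0.06961932,  0.04390343, -0.0138489 ]), 'grip_force': 0.0, 'finger_gap': 0.08566198804335706} 0.0187
{'fx': 504.38376217014917, 'fy': 504.38376217014917, 'cx': 279.4340201033544, 'cy': 204.82351570373933, 'D': array([0.04063762, 0.        , 0.        , 0.        , 0.        ]), 'origin': array([-0.16805533,  0.61682715,  0.7363879 ]), 'orientation': array([-0.37483671, -0.1838597 ,  0.41717322,  0.80725433])}
{'fx': 454.1936348390031, 'fy': 454.1936348390031, 'cx': 275.9606487996265, 'cy': 209.85003534107966, 'D': array([-0.01764454,  0.        ,  0.        ,  0.        ,  0.        ]), 'origin': array([0.43973297, 0.0152439 , 1.34308738]), 'orientation': array([-0.7058674 , -0.02418273,  0.02292239,  0.70755987])}
```

View pics/scene0.png

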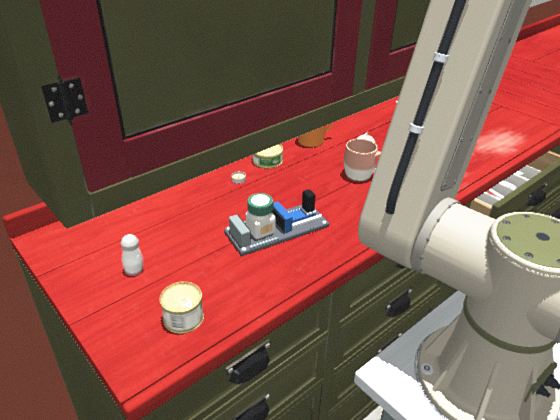

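View pics/top0.png

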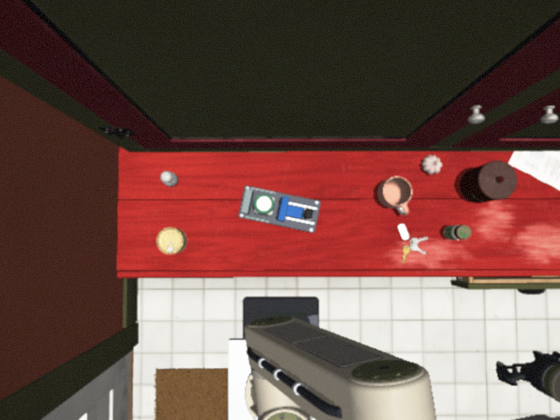

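The top view shows the green lid at about (263,204) and the black handle at about (308,213), with the plate spanning (240..320, 187..232). The mug is at (395,193), the tin at (171,240) and the mill at (168,178). Next I measure them with depth.

```bash
python3 - <<'E'
from h import *
for n in ['scene','top']:
    f=np.load(n+'0.npz'); p=f['p'];d=f['d']; P=points(n,d,env.get_calibration(n))
    h=cv2.cvtColor(p,cv2.COLOR_RGB2HSV).astype(int); H,S,V=h[...,0],h[...,1],h[...,2]
    near=(abs(P[...,0]-0.45)<.2)&(abs(P[...,1]-0.02)<.22)&(d>0)
    Z=P[...,2]
    masks={'lid':near&(Z>.085)&(Z<.12)&(H>35)&(H<95)&(S>60),
     'top90':near&(Z>.09)&(Z<.115),
     'blue':near&(H>105)&(H<125)&(S>130)&(V>60),
     'handle':near&(V<60)&(Z>.06)&(Z<.09),
     'plate':near&(Z>.006)&(Z<.018)&(S<110),
     'greyjaw':near&(Z>.045)&(Z<.06)&(S<90)}
    for k,m in masks.items():
        q=P[m]
        if len(q)==0: print(n,k,0);continue
        n_,l,st,ce=cv2.connectedComponentsWithStats(m.astype(np.uint8))
        for i in range(1,n_):
            if st[i,4]<12: continue
            q=P[l==i]; print(n,k,st[i,4],ce[i].round(1),'med',np.median(q,0).round(4),'min',q.min(0).round(3),'max',q.max(0).round(3), end=' ')
            r=cv2.minAreaRect((q[:,:2]*1000).astype(np.float32)); print('rect',np.round(r[0],1),np.round(r[1],1),round(r[2],1))
    print(n,'table z',np.median(Z[near&(H<8)&(S>180)]))
E
```

```text
scene lid 212 [259.9 205.1] med [0.5226 0.0673 0.0964] min [0.509 0.029 0.085] max [0.564 0.083 0.103] rect [536.2  55.1] [53.3 53.7] 55.9
scene top90 377 [260.  201.3] med [0.5336 0.0561 0.099 ] min [0.509 0.025 0.09 ] max [0.566 0.082 0.104] rect [537.4  54.1] [56.9 56.4] 9.0
scene blue 377 [289.9 215.8] med [ 0.5072 -0.0017  0.035 ] min [ 0.49  -0.078  0.01 ] max [0.559 0.017 0.058] rect [516.4 -35.2] [92.8 69.2] 77.3
scene handle 114 [308.3 196.4] med [ 0.5059 -0.0632  0.0736] min [ 0.496 -0.077  0.06 ] max [ 0.524 -0.057  0.083] rect [509.8 -67.1] [20.1 27. ] 86.2
scene plate 40 [293.2 207.9] med [ 0.5562 -0.0638  0.0121] min [ 0.549 -0.088  0.009] max [ 0.564 -0.047  0.015] rect [555.4 -67.6] [41.  11.1] 80.5
scene plate 14 [316.9 212.2] med [ 0.5058 -0.0967  0.0122] min [ 0.5   -0.102  0.011] max [ 0.518 -0.089  0.015] rect [507.1 -98.2] [ 8.2 20.1] 53.0
scene plate 1071 [276.9 234.6] med [0.498  0.0335 0.0122] min [ 0.461 -0.098  0.006] max [0.599 0.132 0.018] rect [524.9  12.4] [230.7  96.6] 75.8
scene greyjaw 54 [308.2 204.1] med [ 0.5012 -0.0619  0.0528] min [ 0.495 -0.075
[... 876 characters left out ...]
.497 -0.058  0.008] max [0.563 0.012 0.061] rect [526.3 -24.8] [68.6 66.6] 81.7
top handle 42 [307.2 213.4] med [ 0.5148 -0.0688  0.0806] min [ 0.504 -0.08   0.072] max [ 0.523 -0.061  0.084] rect [513.6 -70.5] [19.8 19.7] 89.8
top plate 1164 [282.9 210.1] med [ 5.218e-01 -4.000e-04  1.270e-02] min [ 0.466 -0.109  0.006] max [0.6   0.129 0.018] rect [533.    8.7] [228.2  95.7] 78.1
top greyjaw 197 [246.  200.6] med [0.5518 0.1029 0.0518] min [0.517 0.086 0.045] max [0.586 0.12  0.059] rect [552.7 103.3] [23.5 69.4] 77.9
top greyjaw 14 [269.  212.8] med [0.5155 0.0358 0.0555] min [0.514 0.029 0.046] max [0.528 0.052 0.06 ] rect [517.2  37.8] [ 9.4 26.7] 30.5
top table z 0.00015728050965346796
```

Emit:
carry_out:
  steps:
    - [[0, 0, -8], [5, -3.9, 0], 0]
    - [[0, 0, -16], [10, -7.8, 0], 0]
    - [[0, 0, -24], [15, -11.7, 0], 0]
    - [[0, 0, -32], [20, -15.6, 0], 0]
    - [[0, 0, -40], [25, -19.5, 0], 0]
    - [[0, 0, -48], [30, -23.4, 0], 0]
    - [[0, 0, -56], [35, -27.3, 0], 0]
    - [[0, 0, -62], [40, -31.2, 0], 0]
  force: 60

```text
clock: 1.1
tcp_pos: [0.4519, -0.1514, 0.2312]
orientation: [0.0, 0.779, 0.627, -0.0]
wrist_force: [1.4, -2.0, -0.2]
finger_gap: 0.0854
grip_force: 0.0
```

```bash
cat >> h.py <<'E'
def to(xyz, yaw_deg=None):
    "shift (cm, tool axes) and yaw turn to reach world TCP xyz"
    s=env.get_state(); r=rot(s['orientation']); x=r.apply([1,0,0]); psi=np.degrees(np.arctan2(x[1],x[0]))
    print('t',round(s['clock'],2),'tcp',s['tcp_pos'].round(4),'psi',psi.round(2),'tilt z',r.apply([0,0,1]).round(4),'q',s['joint_pos'].round(2),'F',s['wrist_force'].round(1),'gap',round(s['finger_gap'],4),'grip',round(s['grip_force'],1))
    print('shift cm',(r.inv().apply(np.array(xyz)-s['tcp_pos'])*100).round(2),'turn z', None if yaw_deg is None else -(yaw_deg-psi).round(1))
E
python3 -c "
from h import *
to([.513,-.0695,.12],77.4)"
```

```text
t 1.1 tcp [ 0.4519 -0.1514  0.2312] psi 77.61 tilt z [ 0.e+00 -2.e-04 -1.e+00] q [-0.49  0.12 -0.2   1.25 -0.    1.3 ] F [ 1.4 -2.  -0.2] gap 0.0854 grip 0.0
shift cm [ 9.31  4.21 11.11] turn z 0.2
```

Emit:
carry_out:
  steps:
    - [[0, 0, 0], [4, 2, 4], 0]
    - [[0, 0, 0], [8, 4, 8], 0]
    - [[0, 0, 0], [9.3, 4.2, 11], 0]
    - [[0, 0, 0], [9.3, 4.2, 13], 0]
    - [[0, 0, 0], [9.3, 4.2, 16], 0]
    - [[0, 0, 0], [9.3, 4.2, 18.6], 0]
    - [[0, 0, 0], [9.3, 4.2, 18.6], 0]
    - [[0, 0, 0], [9.3, 4.2, 18.6], 0]

```text
clock: 2.1
tcp_pos: [0.5127, -0.0717, 0.0459]
orientation: [0.0, 0.78, 0.625, 0.0]
wrist_force: [0.0, -0.0, 1.5]
finger_gap: 0.0857
grip_force: 0.0
```

```bash
python3 -c "
from h import *
p,d=env.read_camera('scene'); cv2.imwrite('pics/s1.png',cv2.resize(p[130:290,180:400,::-1],None,fx=3,fy=3))
to([.513,-.0695,.045],77.4)"
```

```text
t 2.15 tcp [ 0.5132 -0.0719  0.0463] psi 77.4 tilt z [ 1.5e-03 -6.0e-04 -1.0e+00] q [-0.29  0.34 -0.4   0.83 -0.    1.5 ] F [ 0.4  0.3 -0.2] gap 0.0854 grip 0.0
shift cm [ 0.23 -0.07  0.13] turn z -0.0
```

View pics/s1.png

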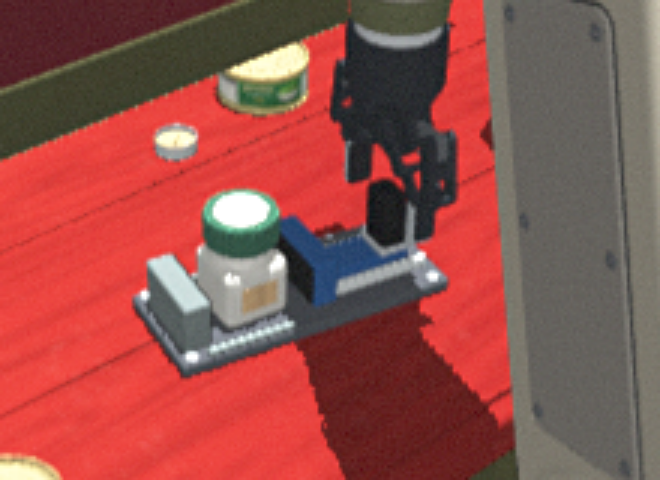

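The two fingers straddle the black handle (crop 385,215) with room on both sides. Now I close on it and slide.

Emit:
carry_out:
  steps:
    - [[0, 0, 0], [0, 0, 0], 255]
    - [[0, 0, 0], [0, 0, 0], 255]
    - [[0, 0, 0], [0, 0, 0], 255]
    - [[0, 0, 0], [0, 0, 0], 255]
    - [[0, 0, 0], [0, 0, 0], 255]
    - [[0, 0, 0], [0, 0, 0], 255]
    - [[0, 0, 0], [0.3, 0, 0], 255]
    - [[0, 0, 0], [0.6, 0, 0], 255]
  force: 70

```text
clock: 3.15
tcp_pos: [0.5153, -0.0684, 0.0463]
orientation: [0.003, 0.781, 0.625, -0.001]
wrist_force: [2.4, -10.1, 2.5]
finger_gap: 0.0292
grip_force: 71.8
```

Emit:
carry_out:
  steps:
    - [[0, 0, 0], [0.3, 0, 0], 255]
    - [[0, 0, 0], [0.6, 0, 0], 255]
    - [[0, 0, 0], [0.9, 0, 0], 255]
    - [[0, 0, 0], [1.2, 0, 0], 255]
    - [[0, 0, 0], [1.5, 0, 0], 255]
    - [[0, 0, 0], [1.8, 0, 0], 255]
    - [[0, 0, 0], [2.0, 0, 0], 255]
    - [[0, 0, 0], [2.2, 0, 0], 255]

```text
clock: 4.15
tcp_pos: [0.5197, -0.0478, 0.0463]
orientation: [0.003, 0.781, 0.625, -0.002]
wrist_force: [0.1, -13.5, 3.6]
finger_gap: 0.029
grip_force: 72.0
```

```bash
python3 -c "
from h import *
to([.5203,-.0446,.046],77.4)"
```

```text
t 4.15 tcp [ 0.5197 -0.0478  0.0463] psi 77.33 tilt z [ 0.0018 -0.0071 -1.    ] q [-0.24  0.34 -0.4   0.83 -0.01  1.55] F [  0.1 -13.5   3.6] gap 0.029 grip 72.0
shift cm [ 0.32 -0.01  0.03] turn z -0.1
```

Emit:
carry_out:
  steps:
    - [[0, 0, 0], [0.1, 0, 0], 255]
    - [[0, 0, 0], [0.2, 0, 0], 255]
    - [[0, 0, 0], [0.3, 0, 0], 255]
    - [[0, 0, 0], [0.4, 0, 0], 255]
    - [[0, 0, 0], [0.5, 0, 0], 255]
    - [[0, 0, 0], [0.5, 0, 0], 255]
    - [[0, 0, 0], [0.5, 0, 0], 255]
    - [[0, 0, 0], [0.5, 0, 0], 255]

```text
clock: 5.15
tcp_pos: [0.5203, -0.0451, 0.0463]
orientation: [0.005, 0.781, 0.624, -0.003]
wrist_force: [-2.8, -22.0, 4.0]
finger_gap: 0.0293
grip_force: 72.3
```

Emit:
carry_out:
  steps:
    - [[0, 0, 0], [0.1, 0, 0], 255]
    - [[0, 0, 0], [0.2, 0, 0], 255]
    - [[0, 0, 0], [0.3, 0, 0], 255]
    - [[0, 0, 0], [0.3, 0, 0], 255]
    - [[0, 0, 0], [0.3, 0, 0], 255]
    - [[0, 0, 0], [0.3, 0, 0], 255]
    - [[0, 0, 0], [0.3, 0, 0], 255]
    - [[0, 0, 0], [0.3, 0, 0], 255]

```text
clock: 6.15
tcp_pos: [0.5203, -0.045, 0.0463]
orientation: [0.006, 0.782, 0.624, -0.006]
wrist_force: [-4.8, -30.5, 4.3]
finger_gap: 0.029
grip_force: 72.2
```

```bash
python3 -c "
from h import *
p,d=env.read_camera('scene'); cv2.imwrite('pics/s2.png',cv2.resize(p[130:290,180:400,::-1],None,fx=3,fy=3))
to([.5203,-.0446,.046],77.4)"
```

```text
t 6.2 tcp [ 0.5203 -0.045   0.0463] psi 77.16 tilt z [-0.001  -0.0173 -0.9998] q [-0.23  0.34 -0.39  0.83 -0.02  1.56] F [ -5.9 -30.6   3.6] gap 0.0292 grip 72.2
shift cm [ 0.04 -0.01  0.03] turn z -0.2
```

View pics/s2.png

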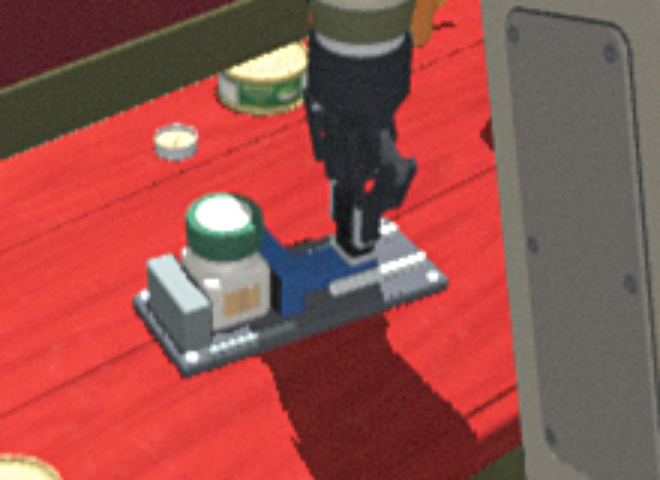

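The jaw stopped dead at the expected home position: force rose from 22 to 31 N without motion. The jar (crop 225,285) sits between the grey and blue jaws. Now I relax the push, open and rise.

Emit:
carry_out:
  steps:
    - [[0, 0, 0], [-0.4, 0, 0], 255]
    - [[0, 0, 0], [-0.7, 0, 0], 255]
    - [[0, 0, 0], [-0.7, 0, 0], 0]
    - [[0, 0, 0], [-0.7, 0, 0], 0]
    - [[0, 0, 0], [-0.7, 0, 0], 0]
    - [[0, 0, 0], [-0.7, 0, 0], 0]
    - [[0, 0, 0], [-0.7, 0, -6], 0]
    - [[0, 0, 0], [-0.7, 0, -10], 0]

```text
clock: 7.2
tcp_pos: [0.519, -0.0432, 0.1471]
orientation: [0.0, 0.78, 0.625, 0.0]
wrist_force: [1.2, -0.2, 0.1]
finger_gap: 0.0858
grip_force: 0.0
```

```bash
python3 - <<'E'
from h import *
to([.5203,-.0446,.146],77.4)
for n in ['top','scene']:
    p,d=env.read_camera(n); P=points(n,d,env.get_calibration(n)); Z=P[...,2]
    h=cv2.cvtColor(p,cv2.COLOR_RGB2HSV).astype(int); H,S,V=h[...,0],h[...,1],h[...,2]
    near=(abs(P[...,0]-0.54)<.06)&(d>0)
    for k,m in {'lid':near&(Z>.09)&(Z<.107)&(abs(P[...,1]-.065)<.045),'handle':near&(V<60)&(Z>.06)&(Z<.09)&(abs(P[...,1]+.05)<.04),'grey':near&(Z>.045)&(Z<.06)&(S<90)&(P[...,1]>.09)}.items():
        q=P[m]
        if len(q)<10: print(n,k,len(q)); continue
        r=cv2.minAreaRect((q[:,:2]*1000).astype(np.float32)); print(n,k,len(q),np.round(r[0],1),np.round(r[1],1),round(r[2],1), np.percentile(q[:,2],95).round(4))
E
```

```text
t 7.2 tcp [ 0.519  -0.0432  0.1471] psi 77.41 tilt z [ 7.e-04 -2.e-04 -1.e+00] q [-0.24  0.25 -0.25  1.07 -0.    1.55] F [ 1.2 -0.2  0.1] gap 0.0858 grip 0.0
shift cm [-0.11  0.16  0.11] turn z 0.0
top lid 331 [546.  64.] [53.1 55. ] 0.5 0.1035
top handle 0
top grey 179 [557.8 209.8] [240.5  69. ] 86.9 0.0571
scene lid 385 [541.8  65.6] [54.6 57.8] 51.3 0.1011
scene handle 119 [516.  -39.6] [18.7 27.2] 84.7 0.0812
scene grey 302 [556.8 215.5] [254.6  71.8] 86.2 0.0566
```

Emit:
carry_out:
  steps:
    - [[0, 0, 0], [4, 0.1, 0], 0]
    - [[0, 0, 0], [8, 0.1, 0], 0]
    - [[0, 0, 0], [11.1, 0.1, 0], 0]
    - [[0, 0, 0], [11.1, 0.1, 0], 0]
    - [[0, 0, 0], [11.1, 0.1, 3], 0]
    - [[0, 0, 0], [11.1, 0.1, 6], 0]
    - [[0, 0, 0], [11.1, 0.1, 8.2], 0]
    - [[0, 0, 0], [11.1, 0.1, 8.2], 0]

```text
clock: 8.3
tcp_pos: [0.5417, 0.064, 0.0611]
orientation: [-0.001, 0.781, 0.625, -0.002]
wrist_force: [0.3, -0.6, -0.8]
finger_gap: 0.0851
grip_force: 0.0
```

```bash
python3 -c "
from h import *
p,d=env.read_camera('scene'); cv2.imwrite('pics/s3.png',cv2.resize(p[130:290,180:400,::-1],None,fx=3,fy=3))
to([.5443,.0648,.065],77.4)"
```

```text
t 8.35 tcp [0.5429 0.0641 0.0625] psi 77.35 tilt z [-2.5e-03 -2.0e-04 -1.0e+00] q [-0.03  0.37 -0.31  0.9  -0.    1.76] F [ 0.6 -0.1  1.3] gap 0.0853 grip 0.0
shift cm [ 0.1   0.12 -0.25] turn z -0.0
```

View pics/s3.png

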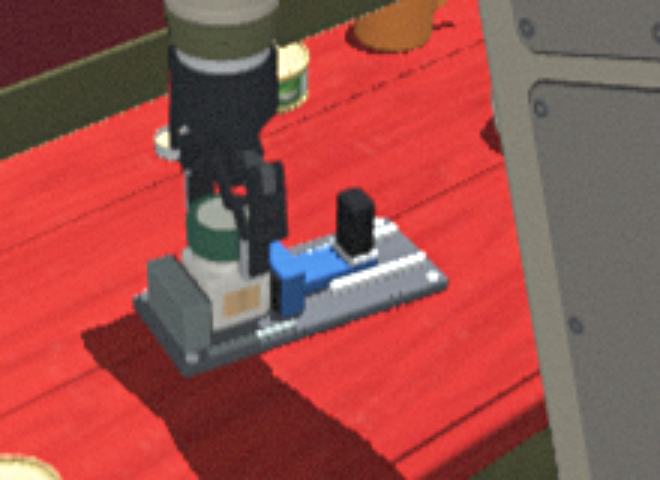

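The open fingers straddle the green lid (crop 220,225), and the jaw is home. I raise a few mm and grip.

Emit:
carry_out:
  steps:
    - [[0, 0, 0], [0.1, 0.1, -0.4], 0]
    - [[0, 0, 0], [0.1, 0.1, -0.4], 0]
    - [[0, 0, 0], [0.1, 0.1, -0.4], 255]
    - [[0, 0, 0], [0.1, 0.1, -0.4], 255]
    - [[0, 0, 0], [0.1, 0.1, -0.4], 255]
    - [[0, 0, 0], [0.1, 0.1, -0.4], 255]
    - [[0, 0, 0], [0.1, 0.1, -0.4], 255]
    - [[0, 0, 0], [0.1, 0.1, -0.4], 255]
  force: 70

```text
clock: 9.35
tcp_pos: [0.5455, 0.0656, 0.068]
orientation: [0.0, 0.78, 0.625, 0.0]
wrist_force: [-0.4, 0.2, 5.7]
finger_gap: 0.0539
grip_force: 73.5
```

```bash
python3 -c "
from h import *
to([.5443,.0648,.067],77.4)"
```

```text
t 9.35 tcp [0.5455 0.0656 0.068 ] psi 77.4 tilt z [ 1.2e-03 -1.0e-04 -1.0e+00] q [-0.03  0.37 -0.3   0.91 -0.    1.76] F [-0.4  0.2  5.7] gap 0.0539 grip 73.5
shift cm [-0.1 -0.1  0.1] turn z 0.0
```

Gripped, with a gap of 54 mm. Now I unscrew slowly.

Emit:
carry_out:
  steps:
    - [[0, 0, -4], [0, 0, 0], 255]
    - [[0, 0, -8], [0, 0, 0], 255]
    - [[0, 0, -12], [0, 0, 0], 255]
    - [[0, 0, -16], [0, 0, 0], 255]
    - [[0, 0, -20], [0, 0, 0], 255]
    - [[0, 0, -24], [0, 0, 0], 255]
    - [[0, 0, -28], [0, 0, 0], 255]
    - [[0, 0, -32], [0, 0, 0], 255]

```text
clock: 10.35
tcp_pos: [0.5444, 0.0659, 0.068]
orientation: [-0.0, 0.577, 0.817, -0.0]
wrist_force: [-3.9, 0.9, 8.4]
finger_gap: 0.0536
grip_force: 73.8
```

Emit:
carry_out:
  steps:
    - [[0, 0, -4], [0, 0, 0], 255]
    - [[0, 0, -8], [0, 0, 0], 255]
    - [[0, 0, -12], [0, 0, 0], 255]
    - [[0, 0, -16], [0, 0, 0], 255]
    - [[0, 0, -20], [0, 0, 0], 255]
    - [[0, 0, -24], [0, 0, 0], 255]
    - [[0, 0, -28], [0, 0, 0], 255]
    - [[0, 0, -32], [0, 0, 0], 255]

```text
clock: 11.35
tcp_pos: [0.5435, 0.0654, 0.068]
orientation: [-0.001, 0.33, 0.944, -0.001]
wrist_force: [-6.1, -0.1, 10.4]
finger_gap: 0.0536
grip_force: 74.0
```

```bash
python3 -c "
from h import *
to([.5443,.0648,.067],77.4+64); print(env.get_state()['ft_torque'])"
```

```text
t 11.35 tcp [0.5435 0.0654 0.068 ] psi 141.5 tilt z [-2.3e-03 -6.0e-04 -1.0e+00] q [-0.03  0.37 -0.3   0.91 -0.    0.65] F [-6.1 -0.1 10.4] gap 0.0536 grip 74.0
shift cm [-0.1 -0.   0.1] turn z 0.1
[-0.16353396  1.26402762 -0.32243681]
```

Emit:
carry_out:
  steps:
    - [[0, 0, -2], [0, 0, 0], 255]
    - [[0, 0, -4], [0, 0, 0], 255]
    - [[0, 0, -4], [0, 0, 0], 255]
    - [[0, 0, -4], [0, 0, 0], 255]
    - [[0, 0, -4], [0, 0, -0.2], 255]
    - [[0, 0, -4], [0, 0, -0.4], 255]
    - [[0, 0, -4], [0, 0, -0.6], 255]
    - [[0, 0, -4], [0, 0, -0.6], 255]

```text
clock: 12.35
tcp_pos: [0.5454, 0.0654, 0.0734]
orientation: [0.0, 0.297, 0.955, -0.0]
wrist_force: [-1.9, -1.3, -1.3]
finger_gap: 0.0536
grip_force: 73.7
```

```bash
python3 -c "
from h import *
to([.5443,.0648,.107],77.4+68); print(env.get_state()['ft_torque'])"
```

```text
t 12.35 tcp [0.5454 0.0654 0.0734] psi 145.4 tilt z [ 4.e-04 -3.e-04 -1.e+00] q [-0.03  0.36 -0.29  0.92 -0.    0.58] F [-1.9 -1.3 -1.3] gap 0.0536 grip 73.7
shift cm [ 0.05 -0.12 -3.36] turn z -0.0
[-0.17476864  0.28652487  0.01835576]
```

Free: torque is zero and the lift force is tiny. I lift another 3.4 cm.

Emit:
carry_out:
  steps:
    - [[0, 0, 0], [0, 0, -0.5], 255]
    - [[0, 0, 0], [0, 0, -1], 255]
    - [[0, 0, 0], [0, 0, -1.6], 255]
    - [[0, 0, 0], [0, 0, -2.2], 255]
    - [[0, 0, 0], [0, 0, -2.8], 255]
    - [[0, 0, 0], [0, 0, -3.3], 255]
    - [[0, 0, 0], [0, 0, -3.3], 255]
    - [[0, 0, 0], [0, 0, -3.3], 255]

```text
clock: 13.35
tcp_pos: [0.545, 0.0655, 0.1061]
orientation: [-0.0, 0.297, 0.955, -0.0]
wrist_force: [1.3, 0.3, -1.0]
finger_gap: 0.0534
grip_force: 73.7
```

```bash
python3 - <<'E'
from h import *
p,d=env.read_camera('scene'); cv2.imwrite('pics/s4.png',cv2.resize(p[130:290,180:400,::-1],None,fx=3,fy=3))
to([.5443,.0648,.107],77.4+68)
P=points('scene',d,env.get_calibration('scene')); h=cv2.cvtColor(p,cv2.COLOR_RGB2HSV).astype(int)
m=(h[...,0]>35)&(h[...,0]<95)&(h[...,1]>60)&(abs(P[...,0]-.54)<.05)&(abs(P[...,1]-.065)<.05)&(P[...,2]>.05)
print(m.sum(),np.percentile(P[m],[2,50,98],axis=0).round(4))
E
```

```text
t 13.4 tcp [0.5449 0.0655 0.106 ] psi 145.4 tilt z [-5.e-04 -1.e-04 -1.e+00] q [-0.03  0.33 -0.24  1.   -0.    0.58] F [ 0.3 -0.4 -0.1] gap 0.0537 grip 73.7
shift cm [ 0.01 -0.09 -0.1 ] turn z 0.0
597 [[0.4956 0.0399 0.1162]
 [0.5191 0.0772 0.1638]
 [0.5612 0.1027 0.4332]]
```

View pics/s4.png

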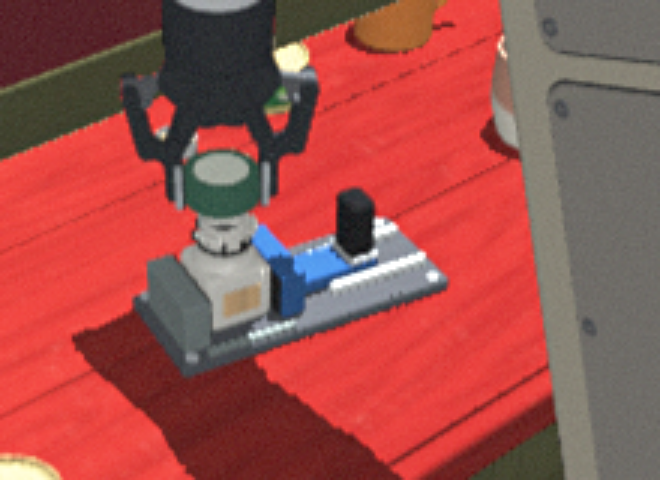

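The lid is held level at (crop 222,185) above the exposed neck and mouth (225,225). The jar is clamped and upright, and the lower edge is about 17 mm above the mouth. Handing in.

```bash
python3 -c "
from workcell import env
print(env.hand_in())"
```

```text
the job is handed in; nothing more can be done
None
```

I handed the job in at about 13.4 s (no verdict came back): the jaw is home with its handle released, and the lid is unscrewed and held level about 17 mm above the mouth of the upright, clamped jar.

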